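# Lock the large imaging chamber

### The job

The larger of the two round imaging chambers on the bench is still unlocked. Turn its lock collar by the upright post on the collar's arm until the arm points straight at the pointed index block on the chamber's flange, then let go. Leave the smaller chamber's collar as it is.

Things in the scene. Friction and masses are not known exactly. Their poses are not given: they have to be found in the camera images.
- large_collar (a joint): Large chamber's lock collar: bare steel ring 112 mm across on a vertical hinge. Rad: 0 = arm at the index block (locked), positive = counter-clockwise of it seen from above; starts at +0.85 to +1.45, so lock it clockwise. No stop or click at 0; stops at -0.5 and +1.7. Needs about 2 N at the post, stays where left. Its arm, 16 mm wide, ends in a point 92 mm from the axis; arm top 60 mm above bench.
- large_collar_post (a point): Centre, half-way up, of the upright round steel grip post on the large collar's arm: 16 mm in diameter, 44 mm tall, from 60 to 104 mm above the bench, 80 mm from the collar's axis. It travels with the collar; nothing else of the chamber stands higher than 62 mm.
- large_chamber_axis (a point): Fixed point on the large collar's axis, 62 mm above the bench (ring top). z up; x points to the index block. Chamber is bolted down: round aluminium flange 236 mm across, 10 mm thick, dark steel drum under the collar. Index: dark steel block on the flange, 22 mm wide, pointed at the axis, 95 to 116 mm from it, top 46 mm above bench; arm and post clear it.
- small_collar_post (a point): Centre, half-way up, of the 12 mm post on the small chamber's collar, a bystander to leave alone: same build, flange 168 mm across, collar 74 mm across, post 52 mm from its axis, top of post 80 mm above the bench. It too stands unlocked.
There are look-alikes about, which are no part of the job. What is shaped like the part that bears large_collar but orange is not meant.

How it is judged:
At the end, for the whole second after the job is handed in: The large chamber's collar stands at rest with its arm within 0.2 rad (11 degrees) of the index block, and the small chamber's post is within 12 mm of where it started (value of joint large_collar between -0.2 and 0.2 rad and velocity of joint large_collar between -0.05 and 0.05 rad/s and distance of small_collar_post from where it was at the start of the episode below 0.012 m); the robot touches nothing.
It fails at once if the small chamber's collar is turned (its post moves more than 12 mm) (distance of small_collar_post from where it was at the start of the episode above 0.012 m).
It also fails if it takes over 32 s, if anything falls off the work surface, if the arm or the gripper's body presses on something with over 40 N, if the wrist force passes 120 N, or if a joint passes its speed limit or range.

### The arm

A 6-joint arm with a two-finger parallel gripper is mounted at the origin on the work surface. World frame = base frame: x ahead of the robot, y to its left, z up, the work surface at z = 0. Lengths are in m, angles in rad, forces in N, time in s.
With the tool pointing down it reaches from about 0.35 to 0.975 m from the base axis. Payload 4.9 kg.
Tool frame: the origin (TCP) lies at the very end of the fingers, on their centre line; the grasp point (between the pads) lies 19 mm behind it (manip.tcp_to_grasp is the distance from the TCP to the grasp point, in m); z points along the fingers, y is the direction in which the jaws open and shut (so a half turn about z gives the same grasp; the last joint's range is limited). The gripper opens to 85 mm and grips with 20 to 120 N. Pads are 22 mm wide; open, the fingers measure 114 mm over their backs; the gripper's body (76 mm by 85 mm) begins 54 mm behind the grasp point. The pads swing forward as they close: fully open they stand 13 mm farther back than shut.
Start: joints at [-1.263, 0.053, 1.613, -0, 1.476, -0.119], TCP at [0.259, -0.569, 0.231] pointing down, gripper open.
Joint ranges: [-3.01, 3.01], [-1.01, 2.22], [0.06, 2.58], [-1.02, 4.17], [0.09, 2.62], [-3.14, 3.14]. Speed limits (rad/s): [2.57, 2.57, 3.14, 3.14, 3.14, 3.14].

### API

Orientations are given as a unit quaternion [w, x, y, z].
In Python, from plant import sensors, cams, job, finder, manip gives the robot as it stands.
- The arm moves only by the shell command python3 -m pendant 'ROWS'. ROWS is JSON, a list of rows, each an object of numbers: "wx", "wy", "wz": the turn, a rotation vector about the tool's x, y, z in degrees; "dx", "dy", "dz": the shift along the tool's x, y, z in m; "hand": the gripper's target within -1 to 1 (fully open at 1, half-way at 0, shut at -1). A call has 1 to 20 rows; each row is the pose to reach, as a shift and turn from the pose commanded when the call began, along the tool's axes at that moment; what a row does not reach only later rows make up. A row lasts 1/12 s, in which the tool goes at most 41.7 mm and 7.16 degrees, less where a joint would pass 70% of its speed; a pose out of reach is approached as far as the arm can. A call with a gripper value outside its range is refused whole. The fingers move at their own pace and stop on an object; the grip force is fixed at half the most. Time passes only in rows, so rows that repeat a pose let the fingers close. It gives the time, the measured TCP pose, the force and the opening at its end, in the units of the state.
- sensors.state(): the state, without advancing time (a new reading comes with each control period).
- cams.grab_frame(name): name is "side" or "top" or "wrist"; returns (picture, depth): 384x512x3 uint8, red, green, blue; 384x512 float32, m along the optical axis (not along the pixel's ray), 0 where there is no reading.
- cams.calibration(name): a dict with "fov_y" (degrees; the focal length in pixels is half the picture's height over the tangent of half this angle, whatever the lens; pixels are square), "cx", "cy" (the principal point, pixels), "pose" (4x4, takes a point from camera to world coordinates); the wrist camera has in their place "hand_eye" (4x4, takes a point from camera to tool coordinates, whose origin is the TCP and whose axes are the flange's). Camera axes: x right, y down, z forward; pixel columns grow to the right and rows downward; lengths in m; the calibration is good to about 2 mm. A picture is of the moment at which its call begins: read the wrist's pose just before it. calibration takes no time and is no camera call.
- job.job_done(): hands the job in, once; it reports no verdict.
Trained networks look in the newest picture that a camera, given by its name, has taken for a name from the list of things; names that differ only in an ending like _2 or _b are one class to them, and where a whole thing is asked for, a point or a joint stands for the part that bears it (a point fixed in the world has none). Each returns a list of dicts, best first, with "score" (0 to 1); they miss things now and then, are a little off and sometimes report something else, mostly with a low value. They report only what shows in the picture. A call takes as long as a camera call. They do not tell look-alikes from the thing itself.
- finder.look_for(camera, thing): "position" ([x, y, z] in m, in world coordinates, good to about 4 mm: the middle of the surface that is visible of it).
The state is a dict: "time": time; "joint_pos": joint angles; "joint_vel": joint speeds; "joint_efforts": joint torques, N m; "tool_pos": TCP position; "tool_rot": TCP orientation; "contact_force": force on the tool from outside, world axes, zero at the start; "ft_torque": the same for the moment, N m; "gripper_width": opening from 0.0 (shut) to 1.0 (fully open).
Only numpy, scipy, OpenCV 4.12 (cv2) and the standard library are available. Lean on these libraries where they do the work, as an engineer would, in place of code of your own. Each camera call takes 0.05 s, during which the arm holds its last target. There are 200 camera calls.

## Working session

There is one attempt and no reset: what is moved stays moved. The work goes in short steps, Python scripts to look and compute and a shell command to move; the robot and the scene stay as the last step left them, time stands still between calls to the robot, and variables do not carry over. Pictures are saved under pics/ and viewed, about 8 in all and at most 12, crops included, and the job is handed in when it is done.

```bash
mkdir -p pics; ls
python3 - <<'E'
from plant import sensors, cams, finder
import cv2, numpy as np
for c in ("top","side"):
    im,d=cams.grab_frame(c); cv2.imwrite(f"pics/{c}0.png",im[:,:,::-1]); np.save(f"pics/{c}0.npy",d)
    k=cams.calibration(c); P=np.array(k["pose"]); f=192/np.tan(np.radians(k["fov_y"]/2))
    for t in ("large_collar","large_collar_post","small_collar_post"):
        for r in finder.look_for(c,t)[:4]:
            p=np.linalg.inv(P)@np.r_[r["position"],1]
            print(c,t,round(r["score"],2),np.round(r["position"],3),np.round([k["cx"]+f*p[0]/p[2],k["cy"]+f*p[1]/p[2]]))
s=sensors.state();print(s["time"],s["tool_pos"],s["tool_rot"])
a=cv2.imread("pics/top0.png");b=cv2.imread("pics/side0.png")
E
```

```text
pics
top large_collar 0.69 [ 0.261 -0.381  0.066] [369. 244.]
top large_collar 0.63 [ 0.557 -0.225  0.059] [316. 145.]
top large_collar_post 0.92 [ 0.555 -0.226  0.06 ] [316. 145.]
top large_collar_post 0.61 [ 0.262 -0.382  0.062] [370. 244.]
top small_collar_post 0.72 [0.496 0.242 0.047] [161. 161.]
side large_collar 0.83 [ 0.55  -0.206  0.06 ] [226. 170.]
side large_collar 0.42 [ 0.177 -0.427  0.058] [360. 164.]
side large_collar_post 0.71 [ 0.179 -0.43   0.062] [359. 162.]
side large_collar_post 0.7 [ 0.554 -0.202  0.06 ] [224. 171.]
side small_collar_post 0.9 [0.496 0.257 0.045] [154. 278.]
0.4 [ 0.2586762  -0.56882978  0.23111618] [-1.63643071e-04  9.77321817e-01  2.11759387e-01 -2.18442058e-05]
```

View pics/top0.png

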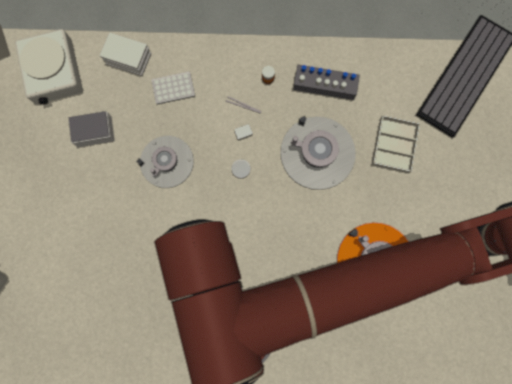

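View pics/side0.png

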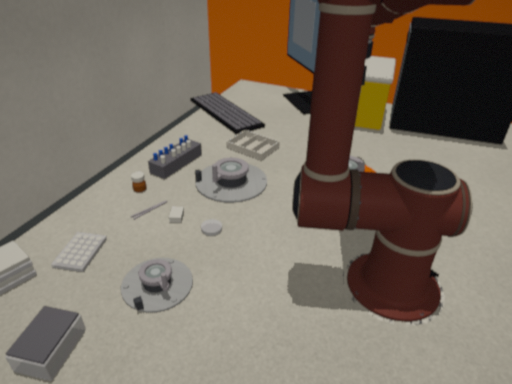

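The top picture shows three candidates. The grey large chamber is at (318,150), the orange look-alike at (372,248), which is not meant, and the small chamber at (165,160), which is a bystander. I choose the grey one at (318,150), and will check it in a close crop.

```bash
cat > h.py <<'E'
import numpy as np, cv2
from plant import cams
def cloud(c,d,T=None):
    k=cams.calibration(c); P=np.array(k["pose"]) if T is None else T
    f=192/np.tan(np.radians(k["fov_y"]/2)); v,u=np.mgrid[:384,:512]
    p=np.stack([(u-k["cx"])/f*d,(v-k["cy"])/f*d,d,np.ones_like(d)],-1)@P.T
    p[d<=0]=np.nan
    return p[...,:3]
E
python3 - <<'E'
from h import *
d=np.load("pics/top0.npy"); p=cloud("top",d)
im=cv2.imread("pics/top0.png")
cv2.imwrite("pics/crop1.png",cv2.resize(im[110:195,270:365],None,fx=8,fy=8,interpolation=cv2.INTER_CUBIC)[:600,:800])
w=p[105:200,265:370].reshape(-1,3); w=w[~np.isnan(w[:,2])]
print("cam",cams.calibration("top")["pose"])
for lo,hi in ((.005,.02),(.035,.05),(.052,.07),(.085,.12)):
    m=(w[:,2]>lo)&(w[:,2]<hi); q=w[m]; print(lo,m.sum(),q.mean(0).round(4),q.min(0).round(3),q.max(0).round(3))
    if lo>.05: print(cv2.minEnclosingCircle(q[:,:2].astype(np.float32)))
q=w[(w[:,2]>.005)&(w[:,2]<.11)&(np.hypot(w[:,0]-.55,w[:,1]+.22)<.15)]
print("flange",cv2.minEnclosingCircle(q[:,:2].astype(np.float32)))
E
```

```text
cam [[ 2.65477206e-02 -9.83440868e-01  1.79274311e-01  1.71150937e-01]
 [-9.99637165e-01 -2.69343746e-02  2.77359354e-04 -6.05552317e-02]
 [ 4.55587493e-03 -1.79216627e-01 -9.83799088e-01  1.38113979e+00]
 [ 0.00000000e+00  0.00000000e+00  0.00000000e+00  1.00000000e+00]]
0.005 3024 [ 0.5385 -0.2366  0.0097] [ 0.395 -0.4    0.005] [ 0.707 -0.074  0.02 ]
0.035 65 [ 0.6047 -0.1997  0.0459] [ 0.494 -0.261  0.037] [ 0.652 -0.163  0.05 ]
0.052 1051 [ 0.5463 -0.2331  0.0593] [ 0.491 -0.294  0.052] [ 0.603 -0.148  0.069]
((0.5543125867843628, -0.2204219400882721), 0.07366759330034256)
0.085 31 [ 0.5603 -0.1572  0.1009] [ 0.554 -0.165  0.085] [ 0.569 -0.15   0.109]
((0.5615599751472473, -0.15775419771671295), 0.008117297664284706)
flange ((0.5494053363800049, -0.21995703876018524), 0.1497722864151001)
```

View pics/crop1.png

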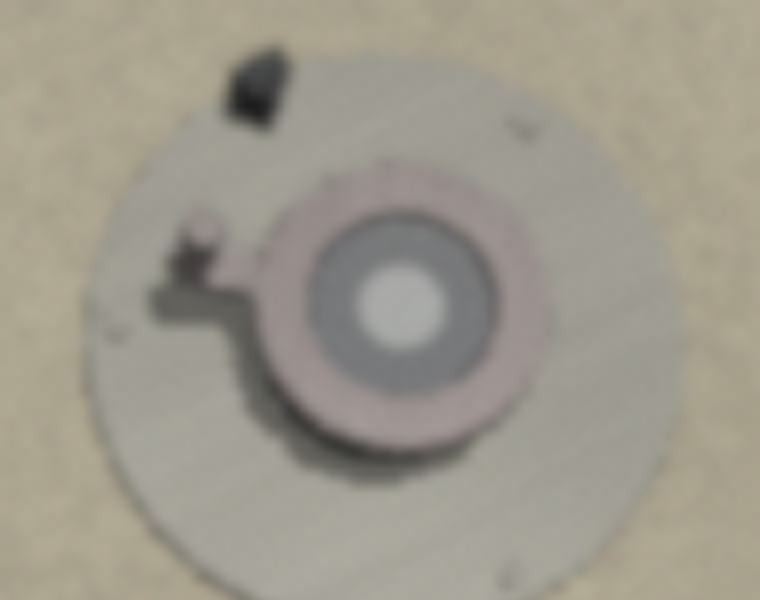

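The crop shows the grey chamber, as wanted. Its ring is at crop (400,305), the arm and post point left at (205,225), and the index block is at (258,90), clockwise of the arm. Next I compute the geometry and the approach.

Run:
```python
from h import *
from scipy.optimize import least_squares
from scipy.spatial.transform import Rotation as R
from plant import sensors, manip
p=cloud("top",np.load("pics/top0.npy")); w=p[105:200,265:370].reshape(-1,3); w=w[~np.isnan(w[:,2])]
c=np.array([.547,-.238])
r=np.hypot(*(w[:,:2]-c).T)
f=w[(w[:,2]>.006)&(w[:,2]<.014)&(r<.125)]
i=w[(w[:,2]>.03)&(w[:,2]<.052)&(r>.09)&(r<.125)]
ring=w[(w[:,2]>.055)&(w[:,2]<.068)&(r<.06)]
print("ring",cv2.minEnclosingCircle(ring[:,:2].astype(np.float32)),"index",i.mean(0),len(i))
c=np.array(cv2.minEnclosingCircle(ring[:,:2].astype(np.float32))[0])
post=np.array([.561,-.1575])
for n,q in(("idx",i.mean(0)[:2]),("post",post)): print(n,np.degrees(np.arctan2(*(q-c)[::-1])),np.hypot(*(q-c)))
s=sensors.state(); M=R.from_quat(np.roll(s["tool_rot"],-1)).as_matrix()
print(M.round(3),M.T@(np.r_[post,.22]-s["tool_pos"]),manip.tcp_to_grasp)
```

```text
ring ((0.5468429327011108, -0.2355811893939972), 0.05773978680372238) index [ 0.64019141 -0.18417367  0.04352822] 46
idx 28.84181726455993 0.10656768756015252
post 79.72322245265454 0.0793542354993515
[[ 0.91   0.414 -0.   ]
 [ 0.414 -0.91   0.   ]
 [ 0.    -0.    -1.   ]] [ 0.44546509 -0.24930028  0.01121008] 0.0187
```

```bash
python3 -m pendant '[{"dx":0.035,"dy":-0.02,"dz":0,"wz":-4,"hand":1},{"dx":0.07,"dy":-0.04,"wz":-8,"hand":1},{"dx":0.1,"dy":-0.057,"wz":-12,"hand":1},{"dx":0.13,"dy":-0.073,"wz":-16,"hand":1},{"dx":0.16,"dy":-0.09,"wz":-20,"hand":1},{"dx":0.19,"dy":-0.107,"wz":-24,"hand":1},{"dx":0.22,"dy":-0.124,"wz":-28,"hand":1},{"dx":0.25,"dy":-0.14,"wz":-32,"hand":1},{"dx":0.28,"dy":-0.157,"wz":-36,"hand":1},{"dx":0.31,"dy":-0.174,"wz":-40,"hand":1},{"dx":0.34,"dy":-0.191,"wz":-44,"hand":1},{"dx":0.37,"dy":-0.207,"wz":-48,"hand":1},{"dx":0.4,"dy":-0.224,"wz":-52,"hand":1},{"dx":0.425,"dy":-0.238,"wz":-55,"hand":1},{"dx":0.445,"dy":-0.249,"dz":0,"wz":-56,"hand":1},{"dx":0.445,"dy":-0.249,"wz":-56,"hand":1},{"dx":0.445,"dy":-0.249,"wz":-56,"hand":1}]'
python3 - <<'E'
from h import *
from scipy.spatial.transform import Rotation as R
from plant import sensors, finder
s=sensors.state(); im,d=cams.grab_frame("wrist"); cv2.imwrite("pics/w1.png",im[:,:,::-1])
M=R.from_quat(np.roll(s["tool_rot"],-1)).as_matrix(); T=np.eye(4);T[:3,:3]=M;T[:3,3]=s["tool_pos"]
p=cloud("wrist",d,T@np.array(cams.calibration("wrist")["hand_eye"])); np.save("pics/w1.npy",p)
w=p.reshape(-1,3)
r=np.hypot(w[:,0]-.56,w[:,1]+.157)
q=w[(w[:,2]>.09)&(w[:,2]<.115)&(r<.03)]; print("post",len(q))
if len(q): print(q.mean(0),cv2.minEnclosingCircle(q[:,:2].astype(np.float32)))
print([ (x["score"],np.round(x["position"],3)) for x in finder.look_for("wrist","large_collar_post")])
print(s["tool_pos"],M.round(3))
E
```

```text
post 0
[(0.56, array([ 0.237, -0.396,  0.062]))]
[ 0.2586762  -0.56882978  0.23111618] [[ 0.91   0.414 -0.   ]
 [ 0.414 -0.91   0.   ]
 [ 0.    -0.    -1.   ]]invalid input
```

View pics/w1.png

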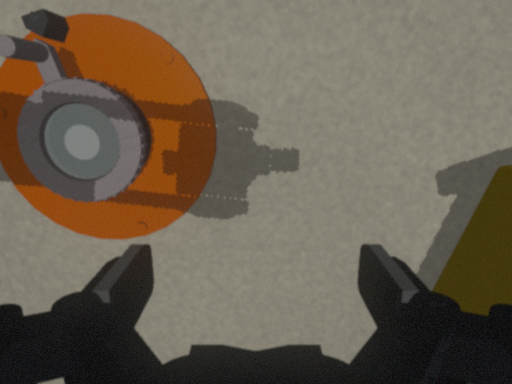

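The call was refused, probably because every row needs all its keys, and the arm has not moved. The picture therefore shows the orange look-alike, with its ring at (82,140). I'll retype the rows in full.

```bash
python3 -m pendant '[{"wx":0,"wy":0,"wz":-4,"dx":0.035,"dy":-0.02,"dz":0,"hand":1},{"wx":0,"wy":0,"wz":-8,"dx":0.07,"dy":-0.04,"dz":0,"hand":1},{"wx":0,"wy":0,"wz":-12,"dx":0.1,"dy":-0.057,"dz":0,"hand":1},{"wx":0,"wy":0,"wz":-16,"dx":0.13,"dy":-0.073,"dz":0,"hand":1},{"wx":0,"wy":0,"wz":-20,"dx":0.16,"dy":-0.09,"dz":0,"hand":1},{"wx":0,"wy":0,"wz":-24,"dx":0.19,"dy":-0.107,"dz":0,"hand":1},{"wx":0,"wy":0,"wz":-28,"dx":0.22,"dy":-0.124,"dz":0,"hand":1},{"wx":0,"wy":0,"wz":-32,"dx":0.25,"dy":-0.14,"dz":0,"hand":1},{"wx":0,"wy":0,"wz":-36,"dx":0.28,"dy":-0.157,"dz":0,"hand":1},{"wx":0,"wy":0,"wz":-40,"dx":0.31,"dy":-0.174,"dz":0,"hand":1},{"wx":0,"wy":0,"wz":-44,"dx":0.34,"dy":-0.191,"dz":0,"hand":1},{"wx":0,"wy":0,"wz":-48,"dx":0.37,"dy":-0.207,"dz":0,"hand":1},{"wx":0,"wy":0,"wz":-52,"dx":0.4,"dy":-0.224,"dz":0,"hand":1},{"wx":0,"wy":0,"wz":-55,"dx":0.425,"dy":-0.238,"dz":0,"hand":1},{"wx":0,"wy":0,"wz":-56,"dx":0.445,"dy":-0.249,"dz":0,"hand":1},{"wx":0,"wy":0,"wz":-56,"dx":0.445,"dy":-0.249,"dz":0,"hand":1},{"wx":0,"wy":0,"wz":-56,"dx":0.445,"dy":-0.249,"dz":0,"hand":1}]'
cat > look.py <<'E'
import sys
from h import *
from scipy.spatial.transform import Rotation as R
from plant import sensors, finder
n=sys.argv[1]; g=np.array([float(sys.argv[2]),float(sys.argv[3])])
s=sensors.state(); im,d=cams.grab_frame("wrist"); cv2.imwrite(f"pics/{n}.png",im[:,:,::-1])
M=R.from_quat(np.roll(s["tool_rot"],-1)).as_matrix(); T=np.eye(4);T[:3,:3]=M;T[:3,3]=s["tool_pos"]
p=cloud("wrist",d,T@np.array(cams.calibration("wrist")["hand_eye"])); np.save(f"pics/{n}.npy",p)
w=p.reshape(-1,3); r=np.hypot(*(w[:,:2]-g).T)
q=w[(w[:,2]>.097)&(w[:,2]<.112)&(r<.03)]; print("post",len(q))
if len(q): print(q.mean(0),cv2.minEnclosingCircle(q[:,:2].astype(np.float32)), "tool-frame", M.T@(q.mean(0)-s["tool_pos"]))
print([(x["score"],np.round(x["position"],3)) for x in finder.look_for("wrist","large_collar_post")])
print(s["time"],s["tool_pos"],M.round(3))
E
python3 look.py w2 .561 -.157
```

```text
time: 1.92
tool_pos: [0.5611, -0.1573, 0.2313]
tool_rot: [0.0, 0.763, 0.647, -0.0]
contact_force: [1.0, -0.2, -0.2]
gripper_width: 1.003
post 299
[ 0.56502141 -0.15785259  0.10346332] ((0.5649036169052124, -0.1585092693567276), 0.008044963702559471) tool-frame [1.17171336e-04 4.03454498e-03 1.27825696e-01]
[(0.83, array([ 0.558, -0.223,  0.061]))]
1.9167 [ 0.56106437 -0.15726281  0.23129013] [[ 0.164  0.986 -0.   ]
 [ 0.986 -0.164 -0.   ]
 [-0.    -0.    -1.   ]]
```

View pics/w2.png

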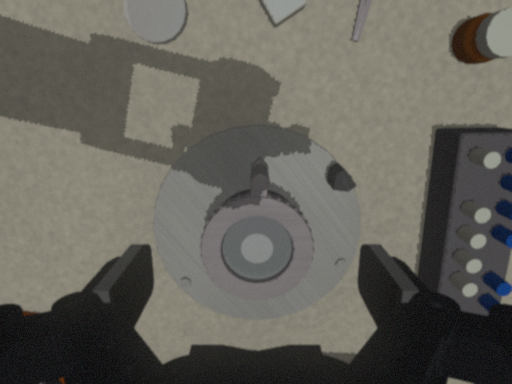

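The wrist view shows the post at (260,175) on the collar arm, the ring centre at (257,247) and the index at (340,177). The tool is over the post within 4 mm. I'll refine the angles from the wrist cloud, then descend.

```bash
cat > ang.py <<'E'
import sys
from h import *
w=np.load(f"pics/{sys.argv[1]}.npy").reshape(-1,3); w=w[~np.isnan(w[:,2])]
c=np.array([.547,-.236])
for _ in range(3):
    r=np.hypot(*(w[:,:2]-c).T); ring=w[(w[:,2]>.055)&(w[:,2]<.068)&(r<.061)&(r>.03)]
    c=np.array(cv2.minEnclosingCircle(ring[:,:2].astype(np.float32))[0])
r=np.hypot(*(w[:,:2]-c).T); a=np.degrees(np.arctan2(w[:,1]-c[1],w[:,0]-c[0]))
print("c",c)
for n,m in (("idx",(abs(w[:,2]-.046)<.004)&(abs(r-.106)<.014)&(abs(a-28)<12)),("post",(abs(w[:,2]-.104)<.007)&(r>.065)&(r<.095)),("armtip",(abs(w[:,2]-.06)<.006)&(r>.062)&(r<.095))):
    if m.any(): q=w[m].mean(0)[:2]-c; print(n,m.sum(),np.degrees(np.arctan2(q[1],q[0])).round(2),np.hypot(*q).round(4))
E
python3 ang.py w2
python3 -m pendant '[{"wx":0,"wy":0,"wz":0,"dx":0,"dy":0.003,"dz":0.03,"hand":1},{"wx":0,"wy":0,"wz":0,"dx":0,"dy":0.003,"dz":0.06,"hand":1},{"wx":0,"wy":0,"wz":0,"dx":0,"dy":0.003,"dz":0.09,"hand":1},{"wx":0,"wy":0,"wz":0,"dx":0,"dy":0.003,"dz":0.11,"hand":1},{"wx":0,"wy":0,"wz":0,"dx":0,"dy":0.003,"dz":0.13,"hand":1},{"wx":0,"wy":0,"wz":0,"dx":0,"dy":0.003,"dz":0.147,"hand":1},{"wx":0,"wy":0,"wz":0,"dx":0,"dy":0.003,"dz":0.158,"hand":1},{"wx":0,"wy":0,"wz":0,"dx":0,"dy":0.003,"dz":0.158,"hand":1}]'
```

```text
c [ 0.54961407 -0.2334283 ]
idx 368 26.8 0.1059
post 299 78.48 0.0771
armtip 81 78.98 0.0835
time: 2.68
tool_pos: [0.5612, -0.1588, 0.0703]
tool_rot: [-0.002, 0.764, 0.645, -0.001]
contact_force: [-0.9, 0.6, -0.3]
gripper_width: 0.995
```

```bash
python3 -m pendant '[{"wx":0,"wy":0,"wz":0,"dx":0,"dy":0,"dz":0,"hand":-1},{"wx":0,"wy":0,"wz":0,"dx":0,"dy":0,"dz":0,"hand":-1},{"wx":0,"wy":0,"wz":0,"dx":0,"dy":0,"dz":0,"hand":-1},{"wx":0,"wy":0,"wz":0,"dx":0,"dy":0,"dz":0,"hand":-1},{"wx":0,"wy":0,"wz":0,"dx":0,"dy":0,"dz":0,"hand":-1},{"wx":0,"wy":0,"wz":0,"dx":0,"dy":0,"dz":0,"hand":-1},{"wx":0,"wy":0,"wz":0,"dx":0,"dy":0,"dz":0,"hand":-1},{"wx":0,"wy":0,"wz":0,"dx":0,"dy":0,"dz":0,"hand":-1},{"wx":0,"wy":0,"wz":0,"dx":0,"dy":0,"dz":0,"hand":-1},{"wx":0,"wy":0,"wz":0,"dx":0,"dy":0,"dz":0,"hand":-1}]'
python3 - <<'E'
import numpy as np
from plant import sensors
from scipy.spatial.transform import Rotation as R
s=sensors.state(); M=R.from_quat(np.roll(s["tool_rot"],-1)).as_matrix(); print(M.round(3), s["tool_pos"],s["contact_force"])
c=np.array([.5485,-.2345]); v=np.array(s["tool_pos"][:2])-c; print(np.hypot(*v),np.degrees(np.arctan2(v[1],v[0])))
v*=.080/np.hypot(*v)
for t in np.linspace(4,52,13):
    a=-np.radians(t); q=np.array([[np.cos(a),-np.sin(a)],[np.sin(a),np.cos(a)]])@v-v
    print(t,(M.T@np.r_[q,0]).round(4))
E
```

```text
time: 3.52
tool_pos: [0.5642, -0.1587, 0.0743]
tool_rot: [0.001, 0.763, 0.646, 0.0]
contact_force: [-1.3, 0.2, 5.5]
gripper_width: 0.167
[[ 0.166  0.986  0.001]
 [ 0.986 -0.166 -0.   ]
 [-0.     0.001 -1.   ]] [ 0.56423859 -0.15867969  0.07428499] [-1.26374273  0.20851873  5.46455615]
0.07743657085069862 78.27321986030746
4.0 [-0.0004  0.0056  0.    ]
8.0 [-0.0012  0.0111  0.    ]
12.0 [-0.0024  0.0166  0.    ]
16.0 [-0.0039  0.0219  0.    ]
20.0 [-0.0059  0.0272  0.    ]
24.0 [-0.0082  0.0323  0.    ]
28.0 [-0.0108  0.0372  0.    ]
32.0 [-0.0138  0.0419  0.0001]
36.0 [-0.0171  0.0464  0.0001]
40.0 [-0.0207  0.0507  0.0001]
44.0 [-0.0246  0.0547  0.0001]
48.0 [-0.0287  0.0584  0.0001]
52.0 [-0.0331  0.0618  0.0001]
```

The post is gripped (opening about 14 mm). I'll drive the arc in two halves of 26° and check the force between them.

```bash
python3 -m pendant '[{"wx":0,"wy":0,"wz":2,"dx":0,"dy":0.0028,"dz":0,"hand":-1},{"wx":0,"wy":0,"wz":4,"dx":-0.0004,"dy":0.0056,"dz":0,"hand":-1},{"wx":0,"wy":0,"wz":8,"dx":-0.0012,"dy":0.0111,"dz":0,"hand":-1},{"wx":0,"wy":0,"wz":12,"dx":-0.0024,"dy":0.0166,"dz":0,"hand":-1},{"wx":0,"wy":0,"wz":16,"dx":-0.0039,"dy":0.0219,"dz":0,"hand":-1},{"wx":0,"wy":0,"wz":20,"dx":-0.0059,"dy":0.0272,"dz":0,"hand":-1},{"wx":0,"wy":0,"wz":24,"dx":-0.0082,"dy":0.0323,"dz":0,"hand":-1},{"wx":0,"wy":0,"wz":26,"dx":-0.0095,"dy":0.0348,"dz":0,"hand":-1},{"wx":0,"wy":0,"wz":26,"dx":-0.0095,"dy":0.0348,"dz":0,"hand":-1}]'
```

```text
time: 4.27
tool_pos: [0.5978, -0.1737, 0.0743]
tool_rot: [0.0, 0.889, 0.457, 0.001]
contact_force: [1.5, 1.0, 4.4]
gripper_width: 0.167
```

```bash
python3 -m pendant '[{"wx":0,"wy":0,"wz":2,"dx":0,"dy":0.0028,"dz":0,"hand":-1},{"wx":0,"wy":0,"wz":4,"dx":-0.0004,"dy":0.0056,"dz":0,"hand":-1},{"wx":0,"wy":0,"wz":8,"dx":-0.0012,"dy":0.0111,"dz":0,"hand":-1},{"wx":0,"wy":0,"wz":12,"dx":-0.0024,"dy":0.0166,"dz":0,"hand":-1},{"wx":0,"wy":0,"wz":16,"dx":-0.0039,"dy":0.0219,"dz":0,"hand":-1},{"wx":0,"wy":0,"wz":20,"dx":-0.0059,"dy":0.0272,"dz":0,"hand":-1},{"wx":0,"wy":0,"wz":24,"dx":-0.0082,"dy":0.0323,"dz":0,"hand":-1},{"wx":0,"wy":0,"wz":26,"dx":-0.0095,"dy":0.0348,"dz":0,"hand":-1},{"wx":0,"wy":0,"wz":26,"dx":-0.0095,"dy":0.0348,"dz":0,"hand":-1},{"wx":0,"wy":0,"wz":26,"dx":-0.0095,"dy":0.0348,"dz":0,"hand":-1}]'
python3 -m pendant '[{"wx":0,"wy":0,"wz":0,"dx":0,"dy":0,"dz":0,"hand":1},{"wx":0,"wy":0,"wz":0,"dx":0,"dy":0,"dz":0,"hand":1},{"wx":0,"wy":0,"wz":0,"dx":0,"dy":0,"dz":0,"hand":1},{"wx":0,"wy":0,"wz":0,"dx":0,"dy":0,"dz":0,"hand":1},{"wx":0,"wy":0,"wz":0,"dx":0,"dy":0,"dz":0,"hand":1},{"wx":0,"wy":0,"wz":0,"dx":0,"dy":0,"dz":0,"hand":1},{"wx":0,"wy":0,"wz":0,"dx":0,"dy":0,"dz":-0.02,"hand":1},{"wx":0,"wy":0,"wz":0,"dx":0,"dy":0,"dz":-0.05,"hand":1},{"wx":0,"wy":0,"wz":0,"dx":0,"dy":0,"dz":-0.08,"hand":1},{"wx":0,"wy":0,"wz":0,"dx":0,"dy":0,"dz":-0.11,"hand":1},{"wx":0,"wy":0,"wz":0,"dx":0,"dy":0,"dz":-0.14,"hand":1},{"wx":0,"wy":0,"wz":0,"dx":0,"dy":0,"dz":-0.16,"hand":1},{"wx":0,"wy":0,"wz":0,"dx":0,"dy":0,"dz":-0.16,"hand":1},{"wx":0,"wy":0,"wz":0,"dx":0,"dy":0,"dz":-0.16,"hand":1}]'
python3 look.py w3 .62 -.198; python3 ang.py w3
```

```text
time: 5.1
tool_pos: [0.6208, -0.2016, 0.0743]
tool_rot: [0.001, 0.969, 0.246, 0.002]
contact_force: [5.1, 2.4, 3.7]
gripper_width: 0.167
time: 6.27
tool_pos: [0.6199, -0.202, 0.2351]
tool_rot: [0.001, 0.969, 0.246, 0.001]
contact_force: [0.2, 0.9, -0.4]
gripper_width: 1.002
post 293
[ 0.62200184 -0.20140249  0.10353453] ((0.6210005283355713, -0.20192605257034302), 0.007805672008544207) tool-frame [1.89907280e-03 8.25851291e-05 1.31572881e-01]
[(0.71, array([ 0.564, -0.223,  0.061]))]
6.2667 [ 0.61989923 -0.20203603  0.23510282] [[ 0.879  0.476  0.003]
 [ 0.476 -0.879 -0.002]
 [ 0.002  0.003 -1.   ]]
c [ 0.55243075 -0.23539396]
idx 384 27.76 0.1046
post 293 26.04 0.0774
armtip 73 26.05 0.0839
```

View pics/w3.png

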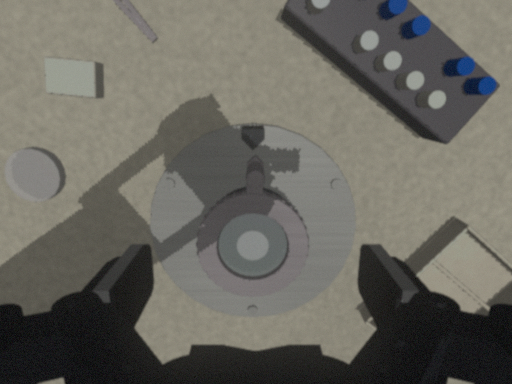

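The arm and post at (255,172) line up with the index point at (252,148) and the ring centre at (252,245). The measured error is about 1.7°, and the gripper is open and clear of everything.

```bash
python3 -c "
from plant import job; print(job.job_done())"
```

```text
the job is handed in; nothing more can be done
None
```

I gripped the grey large chamber's post and turned the collar about 52° clockwise along its arc. Then I let go, rose 160 mm clear and handed the job in at about 6.4 s; no verdict is reported.

- **Alignment:** the last wrist check puts the arm at 26.0° and the index block at 27.8°. That is about 1.7° (0.03 rad) off, against the 11° allowed.
- **Forces:** contact readings stayed at about 6 N or less while turning and were near zero after release.
- **Other chambers:** I sent the gripper nowhere near the small chamber or the orange look-alike, but took no final picture of the small chamber's post.
- **What failed or disagreed:** the first move call was refused as invalid because its rows lacked some keys, and nothing moved. The finder's reported "post" positions were really the collar's middle, so I used the depth data for the post. The estimates of the chamber's axis differed by 2 to 6 mm between views, which is within tolerance.

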